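# Proof-pull a newly glued shelf bracket, then load it

## Task

The small tray bracket has just been glued to the beam of the low storeroom rack: prove that it holds by pulling the handle of the spring gauge hooked to it straight out to 16 newtons (never past 20), holding it there for at least one full second, then easing the handle all the way back without letting it snap. Only then set the rectangular oil tin gently down upright in the bracket's tray, under the rack's shelf, flat between its low rims, and let go. Leave the other things on the bench where they are.

Things in the scene. Friction and masses are not known exactly. Their poses are not given: they have to be found in the camera images.
- rack: Grey slotted-angle bench rack, fixed. Origin on the bench straight below the tray's middle; x points into the rack (the pull goes along its -x), y to its left, z up. Posts at x 85 to 117 mm, y = +-165 mm, each with a thin brace (10 mm) sloping up to the shelf's front corners; cross beam at x 79 to 101 mm, 43 to 98 mm above the bench.
- shelf (a point): Middle of the lower front edge of the rack's overhead shelf: 300 mm above the bench, 20 mm in front of the tray's middle. From there the shelf runs 135 mm into the rack (its +x), 350 mm wide along y, 16 mm thick, with flat cartons on top up to 346 mm above the bench. It roofs all but the tray's front 41 mm. Axes as the rack's.
- tray (a point): Middle of the steel bracket tray's inner floor, 100 mm above the bench; axes as the rack's. Inside, the tray runs from x = -55 to +61 mm and is 79 mm wide (y); rims all round stand 8 mm above the floor and are 6 mm thick. In front of the tray lie only the gauge's barrel and handle, which stay below its floor.
- bracket (a joint): How far the bracket has torn off the beam, along the rack's -x (m). 0 = glued on and sound. The glue lets go at about 24 N of pull.
- gauge (a joint): How far the gauge's handle is drawn out of its barrel, along the rack's -x (m): 0 = home, stop at 0.062. Linear spring, 400 N per m, so 16 N is 0.040 and 20 N is 0.050; hardly any preload. At 16 N a dark ring on the stem comes fully out of the barrel's mouth. It springs back home if released.
- handle (a point): Middle of the gauge's round cross bar, 14 mm thick, 100 mm long along y, 80 mm above the bench, 195 mm in front of the tray's middle when home (moves with the handle; axes as the rack's). Side arms (10 mm wide, 12 high, at y = +-45 mm) join it to a plate 18 mm high; the opening between bar and plate is 80 mm wide and 40 mm deep (x), open above and below.
- tin: Rectangular steel oil tin with a paper band, standing upright: 90 mm (its x) by 55 mm (its y) by 110 mm high, origin at the centre of its underside; a black screw cap 24 mm across and 14 mm high on top at x = +22 mm. 0.4 to 0.75 kg. It goes into the tray lengthwise, its x along the tray's x, either way round.
- mug: Bystander: white mug, 76 mm across, 90 mm high, handle at its +y (about 30 mm out); origin under its centre.
- jar: Bystander: glass jar, 72 mm across, 110 mm high; origin under its centre.
- carton: Bystander: small carton 75 x 60 mm, 100 mm high; origin under its centre.
- can: Bystander: aluminium can, 66 mm across, 120 mm high, standing to the left of the gauge; origin under its centre.
- flask: Bystander: amber bottle, 60 mm across, 150 mm high, standing to the right of the gauge; origin under its centre.
- wrench: Bystander: wrench 170 mm long lying on the bench before the rack, lower than 20 mm; origin at its middle, its length along its x.

How it is judged:
On the way, in this order (a step that is already met when the one before it is completed fails the run):
1. the gauge is held at 14 to 18 N (35 to 45 mm) for 1 s, the tin still away from the tray (value of joint gauge between 0.035 and 0.045 m and distance between tin and tray above 0.12 m), for 1 s.
2. the handle is eased back home (within 5 mm), the tin still away from the tray (value of joint gauge below 0.005 m and distance between tin and tray above 0.12 m), for 0.1 s.
3. the tin stands in the tray, released (x of tin in the frame of tray between -0.016 and 0.016 m and y of tin in the frame of tray between -0.016 and 0.016 m and z of tin in the frame of tray between -0.004 and 0.004 m and angle between tin's own z axis and vertical below 0.06 rad and contact force between the fingers and tin below 0.2 N), for 0.2 s.
At the end, for the whole second after the job is handed in: The tin stands upright (within 3 degrees) and at rest on the tray's floor (within 4 mm in height), its centre within 16 mm of the tray's middle lengthwise and across, so that it is wholly between the rims; the gauge's handle is home (within 5 mm) and the bracket has not moved (under 4 mm) (x of tin in the frame of tray between -0.016 and 0.016 m and y of tin in the frame of tray between -0.016 and 0.016 m and z of tin in the frame of tray between -0.004 and 0.004 m and angle between tin's own z axis and vertical below 0.06 rad and linear speed of tin below 0.02 m/s and value of joint gauge below 0.005 m and value of joint bracket below 0.004 m); the robot touches nothing.
It fails at once if gauge pulled past 20 N (50 mm), or bracket torn from the beam by 4 mm (value of joint gauge above 0.05 m or value of joint bracket above 0.004 m).
It fails at once if handle let snap back (faster than 0.35 m/s) (velocity of joint gauge below -0.35 m/s).
It fails at once if tin dropped or flung into the tray (faster than 0.4 m/s within 30 mm of its floor) (horizontal distance between tin and tray below 0.05 m and z of tin in the frame of tray below 0.03 m and linear speed of tin above 0.4 m/s).
It fails at once if tin tipped over (more than 45 degrees) (angle between tin's own z axis and vertical above 0.785 rad).
It fails at once if a bystander moved by more than 30 mm or knocked over (distance of any of mug, jar, carton, can, flask, wrench from where it was at the start of the episode above 0.03 m or angle between any of mug, jar, carton, can, flask's own z axis and vertical above 0.5 rad).
It also fails if it takes over 66 s, if anything falls off the work surface, if the arm or the gripper's body presses on something with over 40 N, if the wrist force passes 120 N, or if a joint passes its speed limit or range.

## Robot

A 6-joint arm with a two-finger parallel gripper is mounted at the origin on the work surface. World frame = base frame: x ahead of the robot, y to its left, z up, the work surface at z = 0. Lengths are in m, angles in rad, forces in N, time in s.
With the tool pointing down it reaches from about 0.3 to 0.875 m from the base axis. Payload 4.2 kg.
Tool frame: the origin (TCP) lies at the very end of the fingers, on their centre line; the grasp point (between the pads) lies 19 mm behind it; z points along the fingers, y is the direction in which the jaws open and shut (so a half turn about z gives the same grasp; the last joint's range is limited). The gripper opens to 85 mm and grips with 20 to 120 N. Pads are 22 mm wide; open, the fingers measure 114 mm over their backs; the gripper's body (76 mm by 85 mm) begins 54 mm behind the grasp point. The pads swing forward as they close: fully open they stand 13 mm farther back than shut.
Start: joints at [1.185, 0.32, 1.565, -0, 1.257, -0.02], TCP at [0.206, 0.537, 0.231] pointing down, gripper open.
Joint ranges: [-3.11, 3.11], [-0.84, 2.01], [0.21, 2.61], [-1.34, 4.49], [0.05, 2.63], [-2.56, 2.56]. Speed limits (rad/s): [2.57, 2.57, 3.14, 3.14, 3.14, 3.14].

## Interface

Orientations are given as a unit quaternion [w, x, y, z].
In Python, from plant import manip, vision gives the robot as it stands. The module is installed in compiled form; this text tells all that it offers.
- The arm moves only by the tool apply_moves, never from a script. Its argument "series" is a list of rows, each an object of numbers: "tx", "ty", "tz": the shift along the tool's x, y, z in mm; "roll": the turn about the tool's z in degrees; "grip": the finger opening in mm, from 0 to 85.4. In form: [{"tx": .., "ty": .., "tz": .., "roll": .., "grip": ..}, ...]. A call has 1 to 10 rows; each row is the pose to reach, as a shift and turn from the pose commanded when the call began, along the tool's axes at that moment; what a row does not reach only later rows make up. A row lasts 1/8 s, in which the tool goes at most 62.5 mm and 10.7 degrees, less where a joint would pass 70% of its speed; a pose out of reach is approached as far as the arm can. A call with a gripper value outside its range is refused whole. The fingers move at their own pace and stop on an object; "grip_force" is the grip in N (left out, the last holds). Time passes only in rows, so rows that repeat a pose let the fingers close. It gives the time, the measured TCP pose, the force and the opening at its end, in the units of the state.
- manip.sense(): the state, without advancing time (a new reading comes with each control period).
- vision.get_image(name): name is "scene" or "side" or "wrist"; returns (picture, depth): 400x640x3 uint8, blue, green, red; 400x640 float32, m along the optical axis (not along the pixel's ray), 0 where there is no reading.
- vision.camera_model(name): a dict with "fx", "fy", "cx", "cy" (pixels), "world_to_cam" (4x4, takes a point from world to camera coordinates). Camera axes: x right, y down, z forward; pixel columns grow to the right and rows downward; lengths in m; the calibration is good to about 2 mm. A picture is of the moment at which its call begins: read the wrist's pose just before it. camera_model takes no time and is no camera call; for the wrist camera it gives the pose at the moment of the call.
- manip.close_job(): hands the job in, once; it reports no verdict.
The state is a dict: "time": time; "q": joint angles; "joint_velocities": joint speeds; "joint_torque": joint torques, N m; "tool_pos": TCP position; "eef_rot": TCP orientation; "wrist_force": force on the tool from outside, world axes, zero at the start; "ft_torque": the same for the moment, N m; "opening": opening from 0.0 (shut) to 1.0 (fully open).
Only numpy, scipy, OpenCV 4.12 (cv2) and the standard library are available. Lean on these libraries where they do the work, as an engineer would, in place of code of your own. Each camera call takes 0.05 s, during which the arm holds its last target. There are 200 camera calls.

## Working session

There is one attempt and no reset: what is moved stays moved. The work goes in short steps, Python scripts to look and compute and a tool call to move; the robot and the scene stay as the last step left them, time stands still between calls to the robot, and variables do not carry over. Pictures are saved under pics/ and viewed, about 8 in all and at most 12, crops included, and the job is handed in when it is done.

Besides the shell and the picture viewer there is one more tool, called after "Call:" in YAML: its name, and indented under it one key for each argument. apply_moves: Moves the arm, as the interface text tells. Its arguments: {"type":"object","properties":{"series":{"type":"array"},"grip_force":{"type":"number"}},"required":["series"]}

```bash
mkdir -p pics
cat > h.py <<'E'
import numpy as np, cv2
from plant import manip, vision
def snap(n,f):
    m=vision.camera_model(n); im,d=vision.get_image(n); cv2.imwrite(f'pics/{f}.png',im); np.savez(f'{f}.npz',im=im,d=d,fx=m['fx'],fy=m['fy'],cx=m['cx'],cy=m['cy'],T=m['world_to_cam'])
def cloud(f):
    z=np.load(f'{f}.npz'); d=z['d']; v,u=np.mgrid[:400,:640]
    p=np.stack([(u-z['cx'])/z['fx']*d,(v-z['cy'])/z['fy']*d,d],-1)
    T=np.linalg.inv(z['T']); P=p@T[:3,:3].T+T[:3,3]; P[d<=0]=np.nan
    return P
E
python3 - <<'E'
from h import *
s=manip.sense(); print(s)
snap('scene','a'); snap('side','b')
for n in('scene','side'): print(np.linalg.inv(vision.camera_model(n)['world_to_cam']).round(3))
E
```

```text
{'time': 0.0, 'q': array([ 1.18499486e+00,  3.20307412e-01,  1.56568385e+00, -1.75576869e-05,
        1.25739474e+00, -1.99865671e-02]), 'joint_velocities': array([ 1.79378585e-03, -3.88151096e-04, -9.41192623e-05,  1.69144136e-03,
        3.90835237e-04,  2.13431792e-03]), 'joint_torque': array([ 4.33820951e-04, -4.15518808e+01, -2.34164625e+01, -1.14305578e-06,
        8.14673142e-03,  1.13103937e-06]), 'tool_pos': array([0.20550068, 0.5365121 , 0.23047148]), 'eef_rot': array([-1.72507276e-04,  1.81886545e-01,  9.83319114e-01, -8.79966648e-04]), 'wrist_force': array([1.13827732, 0.17859736, 0.14599675]), 'ft_torque': array([ 0.00618711, -0.03928109,  0.03149552]), 'opening': 0.9973137296613866}
[[ 0.923  0.365 -0.119  0.661]
 [ 0.384 -0.876  0.292 -0.323]
 [ 0.002 -0.316 -0.949  1.288]
 [ 0.     0.     0.     1.   ]]
[[ 0.995 -0.05   0.089  0.383]
 [-0.102 -0.545  0.832 -1.188]
 [ 0.007 -0.837 -0.547  0.991]
 [ 0.     0.     0.     1.   ]]
```

View pics/a.png

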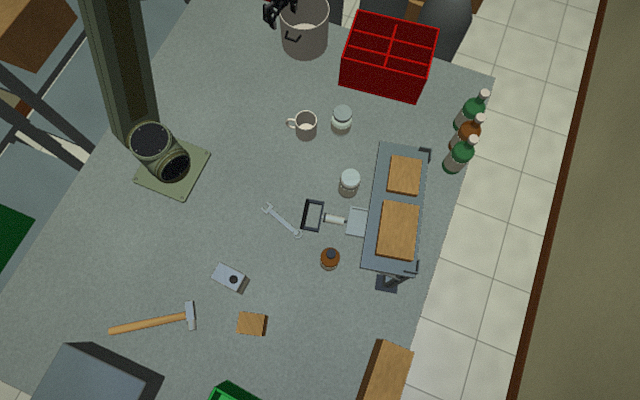

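View pics/b.png

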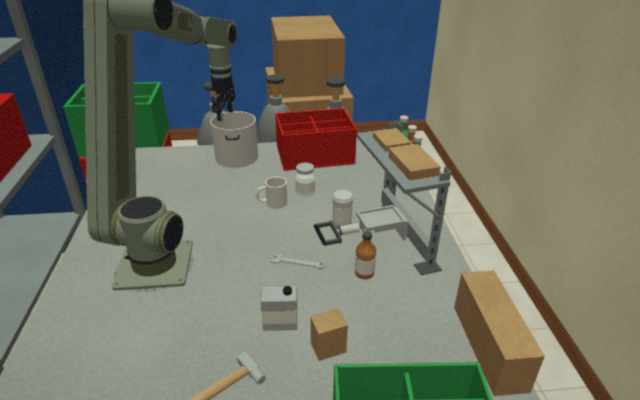

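The scene view shows the handle at about (312,215), the tray at (357,222), the tin at (229,277) with its cap toward the right, the can at (350,180), the flask at (330,259) and the wrench at (281,219). The side view agrees.

Run:
```python
from h import *
P=cloud('a'); im=cv2.imread('pics/a.png')
def reg(u0,u1,v0,v1,z0,z1,name):
    Q=P[v0:v1,u0:u1].reshape(-1,3); Q=Q[(Q[:,2]>z0)&(Q[:,2]<z1)]
    r=cv2.minAreaRect((Q[:,:2]*1000).astype(np.float32)); print(name,len(Q),np.round(r[0],1),np.round(r[1],1),round(r[2],1),'med z',np.median(Q[:,2]).round(3), 'corners',cv2.boxPoints(r).round().tolist())
    return Q
reg(295,326,195,238,.06,.1,'handle')
reg(340,370,202,240,.09,.125,'tray')
reg(358,430,135,280,.295,.33,'shelf')
reg(205,250,260,295,.1,.135,'tin')
reg(205,250,260,295,.118,.135,'cap')
reg(335,365,165,200,.09,.135,'can')
reg(315,345,243,275,.09,.17,'flask')
reg(235,270,308,340,.08,.12,'carton')
reg(260,302,200,240,.005,.03,'wrench')
reg(285,320,105,140,.08,.1,'mug')
reg(330,355,100,132,.08,.12,'jar')
c=im[130:300,200:420]; cv2.imwrite('pics/a2.png',cv2.resize(c,None,fx=3.5,fy=3.5,interpolation=cv2.INTER_CUBIC))
```

```text
handle 331 [537.5   7. ] [ 74.1 103.1] 11.1 med z 0.086 corners [[491.0, 50.0], [511.0, -51.0], [584.0, -36.0], [564.0, 65.0]]
tray 595 [657.2  30.5] [82.3 92.9] 12.2 med z 0.101 corners [[607.0, 67.0], [627.0, -24.0], [707.0, -6.0], [688.0, 85.0]]
shelf 3631 [746.5  48.6] [137.7 351.1] 11.5 med z 0.317 corners [[644.0, 207.0], [714.0, -137.0], [849.0, -110.0], [779.0, 234.0]]
tin 581 [ 376.3 -271.4] [54.7 90.8] 86.9 med z 0.11 corners [[329.0, -296.0], [420.0, -301.0], [423.0, -247.0], [332.0, -242.0]]
cap 56 [ 398.4 -272.8] [23.1 20.4] 22.1 med z 0.124 corners [[384.0, -268.0], [392.0, -287.0], [413.0, -278.0], [405.0, -259.0]]
can 355 [599.3 154. ] [62.6 62.3] 39.1 med z 0.119 corners [[555.0, 158.0], [595.0, 110.0], [643.0, 150.0], [604.0, 198.0]]
flask 294 [632.7 -99.6] [54.6 56.9] 22.0 med z 0.109 corners [[597.0, -83.0], [618.0, -136.0], [669.0, -116.0], [647.0, -63.0]]
carton 593 [ 493.6 -365.3] [75.2 59.7] 15.0 med z 0.101 corners [[450.0, -346.0], [465.0, -404.0], [538.0, -384.0], [522.0, -327.0]]
wrench 289 [431.9 -30.5] [138.1 135.7] 22.3 med z 0.008 corners [[342.0, 6.0], [394.0, -119.0], [522.0, -67.0], [470.0, 58.0]]
mug 130 [383.6 305.7] [76.3 75.4] 58.7 med z 0.088 corners [[332.0, 293.0], [396.0, 253.0], [436.0, 319.0], [371.0, 358.0]]
jar 342 [491. 366.] [65.5 64.6] 57.8 med z 0.109 corners [[446.0, 355.0], [501.0, 321.0], [536.0, 376.0], [481.0, 411.0]]
```

View pics/a2.png

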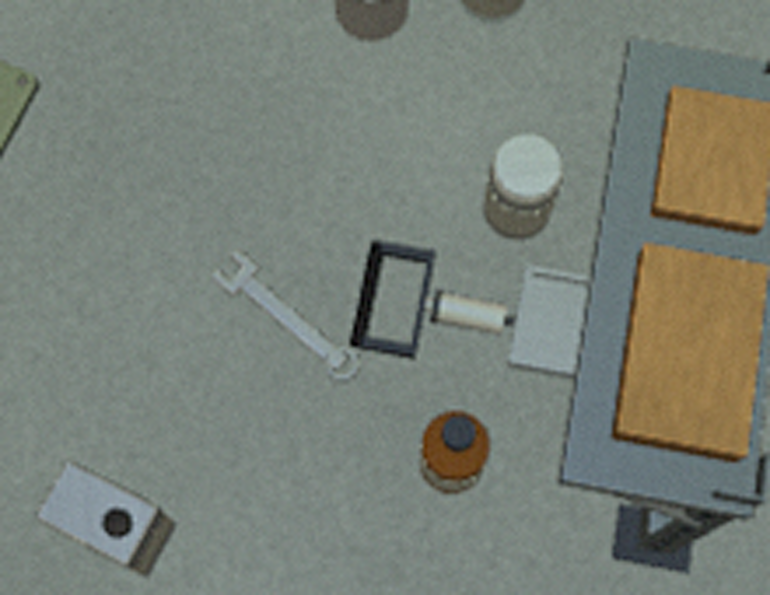

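```bash
cat >> h.py <<'E'
from scipy.spatial.transform import Rotation as Ro
A=np.radians(11.4); EX=np.array([np.cos(A),np.sin(A),0]); EY=np.array([-EX[1],EX[0],0]); TRAY=np.array([.699,.039,.1])
def rk(x,y,z): return np.array([TRAY[0],TRAY[1],0])+x*EX+y*EY+[0,0,z]
def mv(p,head,s=None):
    s=s or manip.sense(); R=Ro.from_quat(np.roll(s['eef_rot'],-1)).as_matrix()
    h=np.degrees(np.arctan2(R[1,1],R[0,1])); r=(h-head+90)%180-90
    d=R.T@(np.array(p)-s['tool_pos'])*1000
    print('t',round(s['time'],2),'tcp',s['tool_pos'].round(4),'head',round(h,1),'q6',round(np.degrees(s['q'][5]),1),'F',s['wrist_force'].round(1),'op',round(s['opening'],3)); print('tx ty tz',d.round(1),'roll',round(r,1))
E
python3 - <<'E'
from h import *
mv(rk(-.195,0,.16),11.4)
P=cloud('b').reshape(-1,3); s=manip.sense()['tool_pos']
q=P-s; m=(np.hypot(q[:,0],q[:,1])<.13)&(q[:,2]>-.005); q=q[m]
for z in np.arange(0,.4,.02):
    k=q[(q[:,2]>=z)&(q[:,2]<z+.02)]
    if len(k)>3: print(round(z,2),len(k),'x',(k[:,0].min()*1000).round(),(k[:,0].max()*1000).round(),'y',(k[:,1].min()*1000).round(),(k[:,1].max()*1000).round())
E
```

```text
t 0.1 tcp [0.2055 0.5366 0.2305] head 69.0 q6 -1.1 F [ 0.  -0.1 -0.2] op 1.0
tx ty tz [-474.1 -392.4   71.2] roll 57.6
0.0 11 x -21.0 21.0 y -46.0 55.0
0.02 58 x -28.0 27.0 y -57.0 50.0
0.04 62 x -25.0 31.0 y -60.0 66.0
0.06 94 x -37.0 37.0 y -76.0 67.0
0.08 110 x -36.0 35.0 y -75.0 63.0
0.1 137 x -36.0 36.0 y -76.0 65.0
0.12 72 x -36.0 35.0 y -66.0 -10.0
0.14 117 x -36.0 36.0 y -43.0 -3.0
0.16 135 x -36.0 38.0 y -48.0 13.0
0.18 103 x -37.0 37.0 y -40.0 10.0
0.2 124 x -35.0 35.0 y -42.0 10.0
0.22 116 x -33.0 33.0 y -43.0 0.0
0.24 120 x -34.0 35.0 y -42.0 3.0
0.26 118 x -37.0 52.0 y -44.0 -2.0
0.28 112 x -65.0 62.0 y -76.0 8.0
0.3 117 x 0.0 67.0 y -128.0 21.0
0.32 143 x 5.0 67.0 y -130.0 16.0
0.34 133 x 5.0 66.0 y -129.0 12.0
0.36 95 x 6.0 55.0 y -127.0 -10.0
0.38 37 x 6.0 29.0 y -128.0 -75.0
```

Call:
apply_moves:
  series:
    - {"tx": -474,"ty": -392,"tz": 40,"roll": 57.6,"grip": 40}
    - {"tx": -474,"ty": -392,"tz": 40,"roll": 57.6,"grip": 40}
    - {"tx": -474,"ty": -392,"tz": 40,"roll": 57.6,"grip": 40}
    - {"tx": -474,"ty": -392,"tz": 40,"roll": 57.6,"grip": 40}
    - {"tx": -474,"ty": -392,"tz": 40,"roll": 57.6,"grip": 40}
    - {"tx": -474,"ty": -392,"tz": 40,"roll": 57.6,"grip": 40}
    - {"tx": -474,"ty": -392,"tz": 40,"roll": 57.6,"grip": 40}
    - {"tx": -474,"ty": -392,"tz": 40,"roll": 57.6,"grip": 40}
    - {"tx": -474,"ty": -392,"tz": 40,"roll": 57.6,"grip": 40}
    - {"tx": -474,"ty": -392,"tz": 40,"roll": 57.6,"grip": 40}
  grip_force: 50

```text
time: 1.35
tool_pos: [0.5087, -0.0008, 0.1909]
eef_rot: [-0.0, 0.634, 0.774, -0.0]
wrist_force: [0.7, 0.3, 0.3]
opening: 0.471
```

Call:
apply_moves:
  series:
    - {"tx": 0,"ty": 0,"tz": 0,"roll": 0,"grip": 40}
    - {"tx": 0,"ty": 0,"tz": 0,"roll": 0,"grip": 40}

```text
time: 1.6
tool_pos: [0.5074, 0.0017, 0.1909]
eef_rot: [-0.001, 0.633, 0.774, -0.0]
wrist_force: [-0.5, 1.2, 0.7]
opening: 0.474
```

Run:
```python
from h import *
mv(rk(-.195,0,.06),11.4)
snap('wrist','w1')
```

```text
t 1.6 tcp [0.5074 0.0017 0.1909] head 11.4 q6 -12.6 F [-0.5  1.2  0.7] op 0.474
tx ty tz [ -1.4   0.4 130.9] roll 0.0
```

View pics/w1.png

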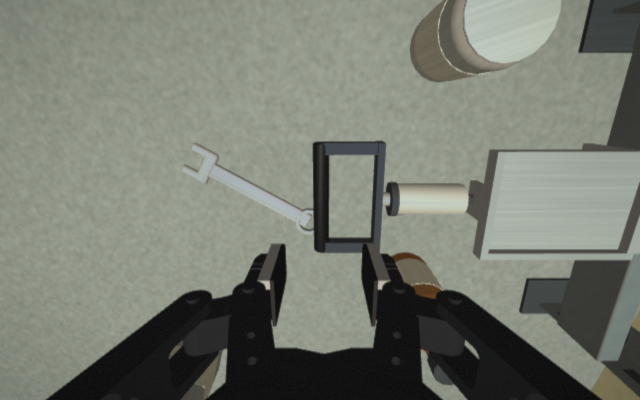

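The wrist view shows the bar at columns 314–327, rows 143–250, lined up between the fingers (columns 285 and 365), and the tray square on the right (490–640, 150–258).

Run:
```python
from h import *
P=cloud('w1')
def R(u0,u1,v0,v1,z0,z1,n):
    Q=P[v0:v1,u0:u1].reshape(-1,3);Q=Q[(Q[:,2]>z0)&(Q[:,2]<z1)]-[TRAY[0],TRAY[1],0]
    X=Q@EX*1000;Y=Q@EY*1000; print(n,len(Q),'x',np.percentile(X,[1,50,99]).round(1),'y',np.percentile(Y,[1,50,99]).round(1),'z',np.percentile(Q[:,2],[1,50,99]).round(4)); return X,Y
R(305,330,160,240,.07,.1,'bar')
R(310,390,135,145,.05,.1,'top arm'); R(310,390,240,255,.05,.1,'bot arm')
X,Y=R(470,640,140,265,.09,.12,'tray')
for a in(-30,-20): 
  k=abs(X-a)<4; print(Y[k].min(),Y[k].max())
```

```text
bar 1244 x [-203.8 -196.7 -190.4] y [-36.1   2.1  35.6] z [0.0797 0.0851 0.0872]
top arm 283 x [-202.6 -173.  -145. ] y [49.  50.3 50.9] z [0.0757 0.0847 0.0893]
bot arm 695 x [-203.2 -178.4 -144.7] y [-49.3 -42.  -36.2] z [0.0799 0.0852 0.0892]
tray 17798 x [-63.4  -1.1  71.9] y [-44.2   0.8  46.7] z [0.0949 0.0998 0.1085]
-44.48684107909927 46.86548333208839
-44.7342496902332 46.73308095306037
```

Call:
apply_moves:
  series:
    - {"tx": 0,"ty": -1.5,"tz": 50,"grip": 40}
    - {"tx": 0,"ty": -1.5,"tz": 95,"grip": 40}
    - {"tx": 0,"ty": -1.5,"tz": 115,"grip": 40}
    - {"tx": 0,"ty": -1.5,"tz": 130,"grip": 40}
    - {"tx": 0,"ty": -1.5,"tz": 130,"grip": 40}
    - {"tx": 0,"ty": -1.5,"tz": 130,"grip": 5}
    - {"tx": 0,"ty": -1.5,"tz": 130,"grip": 5}
    - {"tx": 0,"ty": -1.5,"tz": 130,"grip": 5}
    - {"tx": 0,"ty": -1.5,"tz": 130,"grip": 5}
  grip_force: 60

```text
$.series[0]: bad value
```

Call:
apply_moves:
  series:
    - {"tx": 0,"ty": -1.5,"tz": 50,"roll": 0,"grip": 40}
    - {"tx": 0,"ty": -1.5,"tz": 95,"roll": 0,"grip": 40}
    - {"tx": 0,"ty": -1.5,"tz": 115,"roll": 0,"grip": 40}
    - {"tx": 0,"ty": -1.5,"tz": 130,"roll": 0,"grip": 40}
    - {"tx": 0,"ty": -1.5,"tz": 130,"roll": 0,"grip": 40}
    - {"tx": 0,"ty": -1.5,"tz": 130,"roll": 0,"grip": 5}
    - {"tx": 0,"ty": -1.5,"tz": 130,"roll": 0,"grip": 5}
    - {"tx": 0,"ty": -1.5,"tz": 130,"roll": 0,"grip": 5}
    - {"tx": 0,"ty": -1.5,"tz": 130,"roll": 0,"grip": 5}
  grip_force: 60

```text
time: 2.78
tool_pos: [0.5049, 0.0009, 0.0624]
eef_rot: [-0.001, 0.633, 0.774, -0.001]
wrist_force: [-4.9, -1.0, 5.0]
opening: 0.139
```

Call:
apply_moves:
  series:
    - {"tx": 0,"ty": -8,"tz": 0,"roll": 0,"grip": 5}
    - {"tx": 0,"ty": -16,"tz": 0,"roll": 0,"grip": 5}
    - {"tx": 0,"ty": -24,"tz": 0,"roll": 0,"grip": 5}
    - {"tx": 0,"ty": -30,"tz": 0,"roll": 0,"grip": 5}
    - {"tx": 0,"ty": -30,"tz": 0,"roll": 0,"grip": 5}
    - {"tx": 0,"ty": -30,"tz": 0,"roll": 0,"grip": 5}

```text
time: 3.52
tool_pos: [0.4815, -0.004, 0.0626]
eef_rot: [0.003, 0.633, 0.774, 0.004]
wrist_force: [8.1, 6.2, -1.7]
opening: 0.139
```

Run:
```python
from h import *
s=manip.sense(); print(s['tool_pos'],s['wrist_force']@EX,s['wrist_force'],(s['tool_pos']-rk(0,0,0))@EX)
snap('wrist','w2')
P=cloud('w2')
Q=P[80:300].reshape(-1,3)-[TRAY[0],TRAY[1],0]; X=Q@EX*1000;Y=Q@EY*1000
for y0 in(-46,46):
    m=(abs(Y-y0)<4)&(Q[:,2]>.075)&(Q[:,2]<.095)&(X<-130); print(y0,m.sum(),np.percentile(X[m],[1,99]))
```

```text
[ 0.48146359 -0.0040392   0.0625591 ] 9.218001010912483 [ 8.14362769  6.24837677 -1.71162028] -0.2217516875996421Traceback (most recent call last):
  File "<stdin>", line 7, in <module>
    return _quantile_unchecked(
        a, q, axis, out, overwrite_input, method, keepdims, weights)
    return _ureduce(a,
                    func=_quantile_ureduce_func,
    ...<5 lines>...
                    overwrite_input=overwrite_input,
                    method=method)
    r = func(a, **kwargs)
    result = _quantile(arr,
                       quantiles=q,
    ...<2 lines>...
                       out=out,
                       weights=wgt)
    slices_having_nans = np.isnan(arr[-1, ...])
                                  ~~~^^^^^^^^^
IndexError: index -1 is out of bounds for axis 0 with size 0
```

View pics/w2.png

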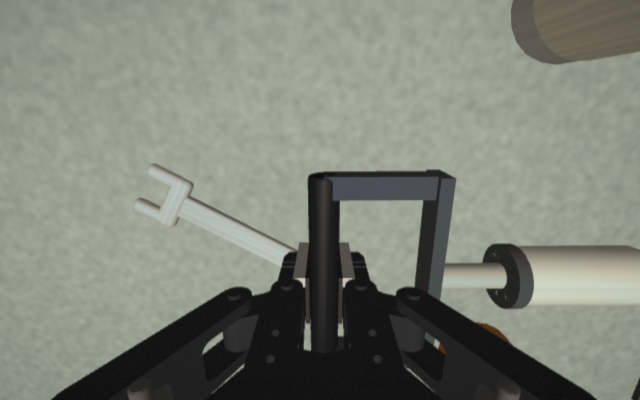

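Grasp is good: the stem at (470,275) is partly out and no dark ring is showing yet. The 9.2 N reading matches the 23.7 mm of travel, so I'll draw it further.

Call:
apply_moves:
  series:
    - {"tx": 0,"ty": -5,"tz": 0,"roll": 0,"grip": 5}
    - {"tx": 0,"ty": -10,"tz": 0,"roll": 0,"grip": 5}
    - {"tx": 0,"ty": -15,"tz": 0,"roll": 0,"grip": 5}
    - {"tx": 0,"ty": -18,"tz": 0,"roll": 0,"grip": 5}
    - {"tx": 0,"ty": -18,"tz": 0,"roll": 0,"grip": 5}

```text
time: 4.2
tool_pos: [0.4663, -0.0072, 0.0627]
eef_rot: [0.005, 0.634, 0.774, 0.006]
wrist_force: [13.8, 8.5, -8.4]
opening: 0.142
```

Run:
```python
from h import *
s=manip.sense(); print(s['tool_pos'],s['wrist_force']@EX,s['wrist_force'],(s['tool_pos']-rk(0,0,0))@EX)
snap('wrist','w3')
im=cv2.imread('pics/w3.png'); cv2.imwrite('pics/w3c.png',cv2.resize(im[150:350,300:640],None,fx=1.8,fy=1.8))
```

```text
[ 0.46629191 -0.00720588  0.06269362] 15.16583585683107 [13.75355768  8.51787092 -8.37246867] -0.23724996651736785
```

View pics/w3c.png

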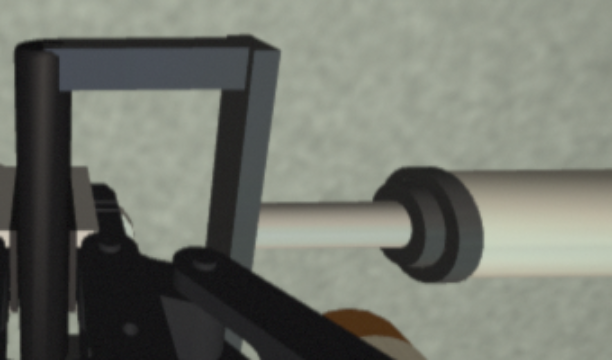

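The ring at (395,225) in the crop is just coming out of the barrel mouth. Travel is 39.3 mm and the force is 15.2 N. I'll add 1 mm and hold.

Call:
apply_moves:
  series:
    - {"tx": 0,"ty": -1,"tz": 0,"roll": 0,"grip": 5}
    - {"tx": 0,"ty": -1,"tz": 0,"roll": 0,"grip": 5}
    - {"tx": 0,"ty": -1,"tz": 0,"roll": 0,"grip": 5}
    - {"tx": 0,"ty": -1,"tz": 0,"roll": 0,"grip": 5}
    - {"tx": 0,"ty": -1,"tz": 0,"roll": 0,"grip": 5}
    - {"tx": 0,"ty": -1,"tz": 0,"roll": 0,"grip": 5}
    - {"tx": 0,"ty": -1,"tz": 0,"roll": 0,"grip": 5}
    - {"tx": 0,"ty": -1,"tz": 0,"roll": 0,"grip": 5}
    - {"tx": 0,"ty": -1,"tz": 0,"roll": 0,"grip": 5}
    - {"tx": 0,"ty": -1,"tz": 0,"roll": 0,"grip": 5}

```text
time: 5.5
tool_pos: [0.4656, -0.0073, 0.0627]
eef_rot: [0.005, 0.634, 0.774, 0.006]
wrist_force: [14.5, 9.4, -7.0]
opening: 0.143
```

Call:
apply_moves:
  series:
    - {"tx": 0,"ty": 0,"tz": 0,"roll": 0,"grip": 5}
    - {"tx": 0,"ty": 0,"tz": 0,"roll": 0,"grip": 5}
    - {"tx": 0,"ty": 7,"tz": 0,"roll": 0,"grip": 5}
    - {"tx": 0,"ty": 14,"tz": 0,"roll": 0,"grip": 5}
    - {"tx": 0,"ty": 21,"tz": 0,"roll": 0,"grip": 5}
    - {"tx": 0,"ty": 28,"tz": 0,"roll": 0,"grip": 5}
    - {"tx": 0,"ty": 35,"tz": 0,"roll": 0,"grip": 5}
    - {"tx": 0,"ty": 42,"tz": 0,"roll": 0,"grip": 5}
    - {"tx": 0,"ty": 47,"tz": 0,"roll": 0,"grip": 5}
    - {"tx": 0,"ty": 48,"tz": 0,"roll": 0,"grip": 5}

```text
time: 6.75
tool_pos: [0.5049, 0.0008, 0.0623]
eef_rot: [-0.0, 0.633, 0.774, -0.0]
wrist_force: [-3.5, 1.9, 11.3]
opening: 0.144
```

Call:
apply_moves:
  series:
    - {"tx": 0,"ty": 0,"tz": 0,"roll": 0,"grip": 5}
    - {"tx": 0,"ty": 0,"tz": 0,"roll": 0,"grip": 5}

```text
time: 7.0
tool_pos: [0.5049, 0.0008, 0.0623]
eef_rot: [-0.0, 0.633, 0.774, -0.0]
wrist_force: [-2.0, 2.4, 8.7]
opening: 0.138
```

Call:
apply_moves:
  series:
    - {"tx": 0,"ty": 0,"tz": 0,"roll": 0,"grip": 40}
    - {"tx": 0,"ty": 0,"tz": 0,"roll": 0,"grip": 40}
    - {"tx": 0,"ty": 0,"tz": 0,"roll": 0,"grip": 40}
    - {"tx": 0,"ty": 0,"tz": -30,"roll": 0,"grip": 40}
    - {"tx": 0,"ty": 0,"tz": -80,"roll": 0,"grip": 40}
    - {"tx": 0,"ty": 0,"tz": -130,"roll": 0,"grip": 40}
    - {"tx": 0,"ty": 0,"tz": -140,"roll": 0,"grip": 85}

```text
time: 7.88
tool_pos: [0.5074, 0.0007, 0.2046]
eef_rot: [0.003, 0.633, 0.774, 0.002]
wrist_force: [-1.5, 0.2, -0.6]
opening: 0.664
```

Run:
```python
from h import *
mv([.348,-.2695,.19],86.9)
snap('scene','c')
P=cloud('c')
Q=P[195:238,295:326].reshape(-1,3); Q=Q[(Q[:,2]>.06)&(Q[:,2]<.1)]; print(np.percentile((Q-rk(0,0,0))@EX,[1,99]))
Q=cloud('a')[195:238,295:326].reshape(-1,3); Q=Q[(Q[:,2]>.06)&(Q[:,2]<.1)]; print(np.percentile((Q-rk(0,0,0))@EX,[1,99]))
```

```text
t 7.88 tcp [0.5074 0.0007 0.2046] head 11.4 q6 -12.7 F [-1.5  0.2 -0.6] op 0.664
tx ty tz [-233.2 -209.9   13.6] roll -75.5
[-0.2011463  -0.12919967]
[-0.20118811 -0.12943017]
```

Call:
apply_moves:
  series:
    - {"tx": -233,"ty": -209,"tz": 0,"roll": 104.5,"grip": 85}
    - {"tx": -233,"ty": -209,"tz": 0,"roll": 104.5,"grip": 85}
    - {"tx": -233,"ty": -209,"tz": 0,"roll": 104.5,"grip": 85}
    - {"tx": -233,"ty": -209,"tz": 0,"roll": 104.5,"grip": 85}
    - {"tx": -233,"ty": -209,"tz": 0,"roll": 104.5,"grip": 85}
    - {"tx": -233,"ty": -209,"tz": 0,"roll": 104.5,"grip": 85}
    - {"tx": -233,"ty": -209,"tz": 0,"roll": 104.5,"grip": 85}
    - {"tx": -233,"ty": -209,"tz": 0,"roll": 104.5,"grip": 85}
    - {"tx": -233,"ty": -209,"tz": 0,"roll": 104.5,"grip": 85}
    - {"tx": -233,"ty": -209,"tz": 0,"roll": 104.5,"grip": 85}

```text
time: 9.18
tool_pos: [0.346, -0.2683, 0.1994]
eef_rot: [-0.001, 1.0, -0.029, -0.002]
wrist_force: [-1.0, -0.0, -0.3]
opening: 0.992
```

Call:
apply_moves:
  series:
    - {"tx": 0,"ty": 0,"tz": 0,"roll": 0,"grip": 85}
    - {"tx": 0,"ty": 0,"tz": 0,"roll": 0,"grip": 85}

```text
time: 9.43
tool_pos: [0.3466, -0.2687, 0.2004]
eef_rot: [-0.001, 1.0, -0.026, -0.001]
wrist_force: [-0.1, -0.2, -0.9]
opening: 0.994
```

Run:
```python
from h import *
mv([.348,-.2695,.058],86.9)
snap('wrist','w4')
P=cloud('w4').reshape(-1,3); Q=P[(P[:,2]>.102)&(P[:,2]<.118)&(P[:,0]<.45)&(P[:,0]>.3)&(P[:,1]<-.22)&(P[:,1]>-.32)]
r=cv2.minAreaRect((Q[:,:2]*1000).astype(np.float32)); print(len(Q),r)
C=P[(P[:,2]>.119)&(P[:,2]<.13)&(P[:,0]>.37)&(P[:,0]<.43)&(abs(P[:,1]+.272)<.03)]; print(C.mean(0),len(C))
```

```text
t 9.43 tcp [ 0.3466 -0.2687  0.2004] head -93.0 q6 53.7 F [-0.1 -0.2 -0.9] op 0.994
tx ty tz [  1.6   0.9 142.4] roll 0.1
6618 ((373.9801940917969, -270.72735595703125), (55.10691452026367, 89.933837890625), 85.989013671875)
[ 0.3962863  -0.2722771   0.12312046] 808
```

View pics/w4.png

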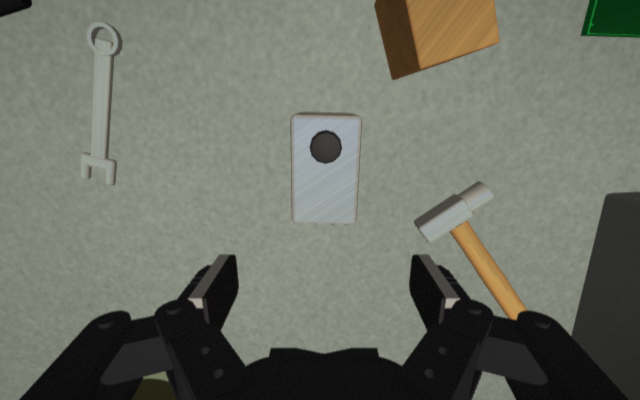

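The tin's top spans (292–360, 113–223), cap at its far end, centred between the open fingers. I'll lower, grip and lift slightly.

Call:
apply_moves:
  series:
    - {"tx": 0,"ty": 0,"tz": 50,"roll": 1,"grip": 85}
    - {"tx": 0,"ty": 0,"tz": 95,"roll": 1,"grip": 85}
    - {"tx": 0,"ty": 0,"tz": 125,"roll": 1,"grip": 85}
    - {"tx": 0,"ty": 0,"tz": 142,"roll": 1,"grip": 85}
    - {"tx": 0,"ty": 0,"tz": 142,"roll": 1,"grip": 45}
    - {"tx": 0,"ty": 0,"tz": 142,"roll": 1,"grip": 45}
    - {"tx": 0,"ty": 0,"tz": 142,"roll": 1,"grip": 45}
    - {"tx": 0,"ty": 0,"tz": 142,"roll": 1,"grip": 45}
    - {"tx": 0,"ty": 0,"tz": 142,"roll": 1,"grip": 45}
    - {"tx": 0,"ty": 0,"tz": 142,"roll": 1,"grip": 45}
  grip_force: 110

```text
time: 10.72
tool_pos: [0.3474, -0.2692, 0.06]
eef_rot: [0.0, 0.999, -0.035, 0.001]
wrist_force: [-1.0, 1.2, 6.1]
opening: 0.632
```

Call:
apply_moves:
  series:
    - {"tx": 0,"ty": 0,"tz": -10,"roll": 0,"grip": 45}
    - {"tx": 0,"ty": 0,"tz": -40,"roll": 0,"grip": 45}
    - {"tx": 0,"ty": 0,"tz": -80,"roll": 0,"grip": 45}
    - {"tx": 0,"ty": 0,"tz": -120,"roll": 0,"grip": 45}
    - {"tx": 0,"ty": 0,"tz": -142,"roll": 0,"grip": 45}
    - {"tx": 0,"ty": 0,"tz": -142,"roll": 0,"grip": 45}
    - {"tx": 0,"ty": 0,"tz": -142,"roll": 0,"grip": 45}

```text
time: 11.6
tool_pos: [0.3459, -0.2681, 0.1998]
eef_rot: [-0.001, 0.999, -0.035, -0.001]
wrist_force: [0.6, -0.3, -7.6]
opening: 0.635
```

```bash
sed -i 's/\.699,\.039,\.1\]/.6975,.0395,.1]/' h.py
python3 - <<'E'
from h import *
mv(rk(-.2,.0,.2),101.4); snap('side','d'); snap('wrist','w5')
im=cv2.imread('pics/d.png'); a=cv2.resize(im[120:340,180:380],(545,600)); cv2.imwrite('pics/d2.png',a)
P=cloud('w5').reshape(-1,3); s=manip.sense(); R=Ro.from_quat(np.roll(s['eef_rot'],-1)).as_matrix()
Q=(P-s['tool_pos'])@R*1000; m=(abs(Q[:,1])<25)&(Q[:,0]>14)&(Q[:,0]<90)&(abs(Q[:,2]+52)<14); Q=Q[m]
A_=np.c_[Q[:,0],np.ones(len(Q))]
for _ in range(3):
    c=np.linalg.lstsq(A_,Q[:,2],rcond=None)[0]; r=Q[:,2]-A_@c; k=abs(r)<4; Q=Q[k];A_=A_[k]
print(len(Q),'top z=',c,'pitch deg',np.degrees(c[0]),'x',np.percentile(Q[:,0],[1,99]),'y',np.percentile(Q[:,1],[1,99]))
E
```

```text
t 11.6 tcp [ 0.3459 -0.2681  0.1998] head -94.1 q6 54.8 F [ 0.6 -0.3 -7.6] op 0.635
tx ty tz [ 1.362e+02 -2.784e+02 -1.000e-01] roll -15.5
17688 top z= [ 2.83357931e-04 -4.91298619e+01] pitch deg 0.016235213532496066 x [14.53600315 69.31955192] y [-24.55931153  24.49470156]
```

View pics/d2.png

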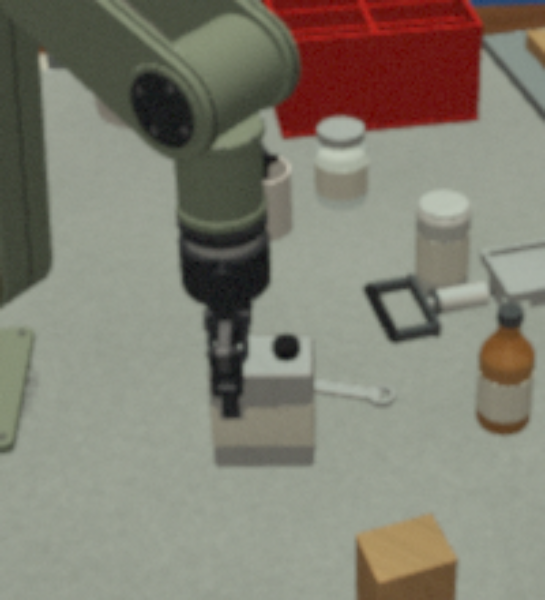

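The tin hangs level in the fingers (pitch 0.0°), its underside 61 mm below the TCP and its centre 27 mm ahead of the grip. Next I'll carry it to a point in front of the tray.

Call:
apply_moves:
  series:
    - {"tx": 20,"ty": -40,"tz": 0,"roll": -2,"grip": 45}
    - {"tx": 40,"ty": -82,"tz": 0,"roll": -5,"grip": 45}
    - {"tx": 60,"ty": -122,"tz": 0,"roll": -7,"grip": 45}
    - {"tx": 80,"ty": -164,"tz": 0,"roll": -9,"grip": 45}
    - {"tx": 100,"ty": -204,"tz": 0,"roll": -11,"grip": 45}
    - {"tx": 120,"ty": -246,"tz": 0,"roll": -13.5,"grip": 45}
    - {"tx": 136,"ty": -278,"tz": 0,"roll": -15.5,"grip": 45}
    - {"tx": 136,"ty": -278,"tz": 0,"roll": -15.5,"grip": 45}
    - {"tx": 136,"ty": -278,"tz": 0,"roll": -15.5,"grip": 45}

```text
time: 12.82
tool_pos: [0.5014, -0.0014, 0.2001]
eef_rot: [-0.0, 0.995, 0.1, -0.002]
wrist_force: [0.4, 0.4, -6.3]
opening: 0.635
```

Run:
```python
from h import *
mv(rk(-.067,.0,.169),101.4)
```

```text
t 12.82 tcp [ 0.5014 -0.0014  0.2001] head -78.5 q6 77.1 F [ 0.4  0.4 -6.3] op 0.635
tx ty tz [133.4  -1.2  30.6] roll 0.1
```

Call:
apply_moves:
  series:
    - {"tx": 30,"ty": 0,"tz": 0,"roll": 0,"grip": 45}
    - {"tx": 60,"ty": -1,"tz": 0,"roll": 0,"grip": 45}
    - {"tx": 90,"ty": -1,"tz": 0,"roll": 0,"grip": 45}
    - {"tx": 113,"ty": -1,"tz": 3,"roll": 0,"grip": 45}
    - {"tx": 125,"ty": -1,"tz": 8,"roll": 0,"grip": 45}
    - {"tx": 133,"ty": -1,"tz": 15,"roll": 0,"grip": 45}
    - {"tx": 133,"ty": -1,"tz": 22,"roll": 0,"grip": 45}
    - {"tx": 133,"ty": -1,"tz": 26,"roll": 0,"grip": 45}
    - {"tx": 133,"ty": -1,"tz": 28,"roll": 0,"grip": 45}
    - {"tx": 133,"ty": -1,"tz": 28,"roll": 0,"grip": 45}

```text
time: 14.08
tool_pos: [0.6323, 0.026, 0.1735]
eef_rot: [-0.0, 0.995, 0.1, 0.0]
wrist_force: [-0.4, 0.4, -6.5]
opening: 0.631
```

Run:
```python
from h import *
mv(rk(-.067,.0,.169),101.4); snap('side','e'); snap('wrist','w6')
im=cv2.imread('pics/e.png'); a=cv2.resize(im[110:290,310:470],(530,600)); cv2.imwrite('pics/e2.png',a)
```

```text
t 14.07 tcp [0.6323 0.026  0.1735] head -78.6 q6 79.9 F [-0.4  0.4 -6.5] op 0.631
tx ty tz [-0.4 -0.3  4.5] roll 0.0
```

View pics/e2.png

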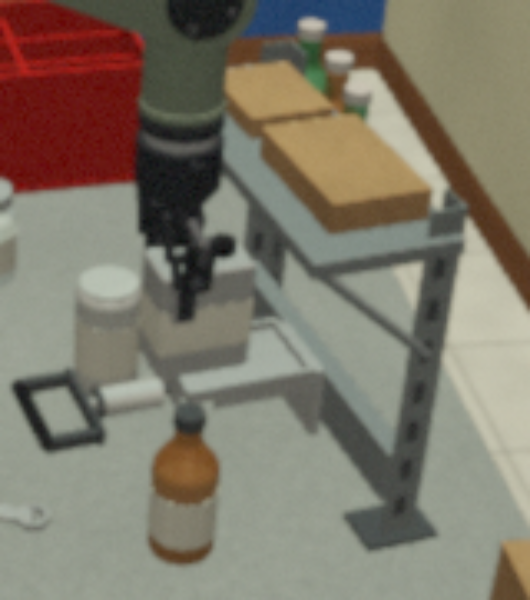

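The tin is above the tray's front, with its overhang as planned and the hand in front of the shelf edge. I'll lower it until it touches the front rim.

Call:
apply_moves:
  series:
    - {"tx": 0,"ty": 0,"tz": 2,"roll": 0,"grip": 45}
    - {"tx": 0,"ty": 0,"tz": 4,"roll": 0,"grip": 45}
    - {"tx": 0,"ty": 0,"tz": 5,"roll": 0,"grip": 45}
    - {"tx": 0,"ty": 0,"tz": 5,"roll": 0,"grip": 45}

```text
time: 14.68
tool_pos: [0.6325, 0.0261, 0.1683]
eef_rot: [-0.0, 0.995, 0.1, 0.0]
wrist_force: [-0.5, -0.2, -5.8]
opening: 0.633
```

Call:
apply_moves:
  series:
    - {"tx": 0,"ty": 0,"tz": 1,"roll": 0,"grip": 45}
    - {"tx": 0,"ty": 0,"tz": 1,"roll": 0,"grip": 45}
    - {"tx": 0,"ty": 0,"tz": 2,"roll": 0,"grip": 45}
    - {"tx": 0,"ty": 0,"tz": 2,"roll": 0,"grip": 45}

```text
time: 15.18
tool_pos: [0.6327, 0.0261, 0.168]
eef_rot: [0.0, 0.995, 0.1, 0.001]
wrist_force: [-3.2, 0.0, 5.9]
opening: 0.627
```

Call:
apply_moves:
  series:
    - {"tx": 0,"ty": 0,"tz": -1,"roll": 0,"grip": 45}
    - {"tx": 0,"ty": 0,"tz": -1,"roll": 0,"grip": 45}
    - {"tx": 0,"ty": 0,"tz": -1,"roll": 0,"grip": 45}
  grip_force: 20

```text
time: 15.55
tool_pos: [0.6327, 0.0261, 0.168]
eef_rot: [-0.0, 0.995, 0.1, 0.0]
wrist_force: [-3.2, 0.8, 5.8]
opening: 0.629
```

Call:
apply_moves:
  series:
    - {"tx": 0,"ty": 0,"tz": 0,"roll": 0,"grip": 60}
    - {"tx": 0,"ty": 0,"tz": 0,"roll": 0,"grip": 66}
    - {"tx": 0,"ty": 0,"tz": 0,"roll": 0,"grip": 72}
    - {"tx": 0,"ty": 0,"tz": 0,"roll": 0,"grip": 76}
    - {"tx": 0,"ty": 0,"tz": 0,"roll": 0,"grip": 76}
    - {"tx": 0,"ty": 0,"tz": 0,"roll": 0,"grip": 76}

```text
time: 16.3
tool_pos: [0.6325, 0.0261, 0.1673]
eef_rot: [-0.0, 0.995, 0.1, 0.0]
wrist_force: [-0.6, 0.8, -0.2]
opening: 0.894
```

Run:
```python
from h import *
mv(rk(-.12,.0,.169),101.4); snap('wrist','w7'); snap('side','f')
im=cv2.imread('pics/f.png'); a=cv2.resize(im[110:290,310:470],(400,450)); b=cv2.imread('pics/w7.png'); cv2.imwrite('pics/f2.png',np.hstack([a,cv2.resize(b,(400,250)).repeat(1,0) if 0 else cv2.copyMakeBorder(cv2.resize(b,(400,250)),0,200,0,0,0)]))
P=cloud('w7').reshape(-1,3); s=manip.sense(); R=Ro.from_quat(np.roll(s['eef_rot'],-1)).as_matrix()
Q=(P-s['tool_pos'])@R*1000; m=(abs(Q[:,1])<22)&(Q[:,0]>14)&(Q[:,0]<85)&(abs(Q[:,2]+48)<16); Q=Q[m]
A_=np.c_[Q[:,0],np.ones(len(Q))]
for _ in range(4):
    c=np.linalg.lstsq(A_,Q[:,2],rcond=None)[0]; r=Q[:,2]-A_@c; k=abs(r)<4; Q=Q[k];A_=A_[k]
print(len(Q),'top',c,'pitch deg',np.degrees(c[0]),'x',np.percentile(Q[:,0],[1,99]))
```

```text
t 16.3 tcp [0.6325 0.0261 0.1673] head -78.6 q6 79.9 F [-0.6  0.8 -0.2] op 0.894
tx ty tz [-53.7  -0.3  -1.7] roll 0.0
16981 top [  0.12222401 -51.8894929 ] pitch deg 7.002919892216597 x [14.56743209 78.6293864 ]
```

View pics/f2.png

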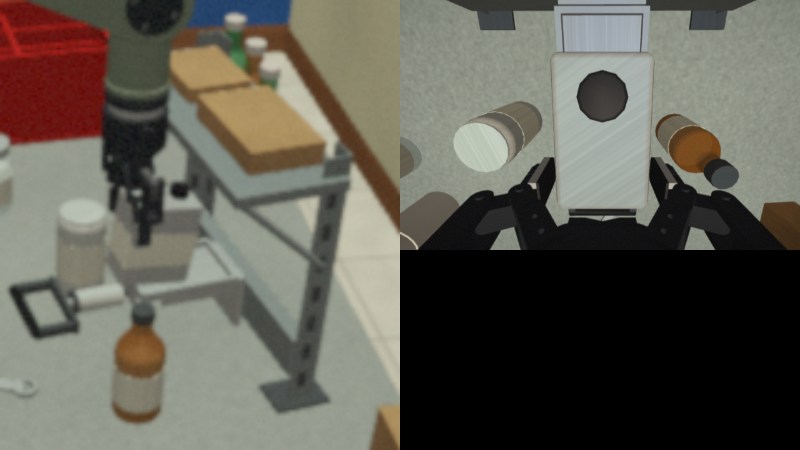

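The tin rests as planned: rear edge on the floor, front on the rim, top pitched 7°, can and flask untouched. Next I'll back out, lower a little, and push it in with nearly shut fingers.

Call:
apply_moves:
  series:
    - {"tx": -12,"ty": 0,"tz": 0,"roll": 0,"grip": 76}
    - {"tx": -30,"ty": 0,"tz": 0,"roll": 0,"grip": 76}
    - {"tx": -48,"ty": 0,"tz": 0,"roll": 0,"grip": 76}
    - {"tx": -48,"ty": 0,"tz": 0,"roll": 0,"grip": 40}
    - {"tx": -48,"ty": 0,"tz": 8,"roll": 0,"grip": 20}
    - {"tx": -48,"ty": 0,"tz": 16,"roll": 0,"grip": 20}
    - {"tx": -48,"ty": 0,"tz": 16,"roll": 0,"grip": 20}
    - {"tx": -43,"ty": 0,"tz": 16,"roll": 0,"grip": 20}
    - {"tx": -38,"ty": 0,"tz": 16,"roll": 0,"grip": 20}
    - {"tx": -33,"ty": 0,"tz": 16,"roll": 0,"grip": 20}

```text
time: 17.65
tool_pos: [0.6008, 0.0197, 0.1515]
eef_rot: [-0.0, 0.995, 0.1, 0.0]
wrist_force: [0.3, 0.4, 0.3]
opening: 0.234
```

Call:
apply_moves:
  series:
    - {"tx": 3,"ty": 0,"tz": 0,"roll": 0,"grip": 20}
    - {"tx": 6,"ty": 0,"tz": 0,"roll": 0,"grip": 20}
    - {"tx": 9,"ty": 0,"tz": 0,"roll": 0,"grip": 20}
    - {"tx": 12,"ty": 0,"tz": 0,"roll": 0,"grip": 20}
    - {"tx": 12,"ty": 0,"tz": 0,"roll": 0,"grip": 20}

```text
time: 18.27
tool_pos: [0.61, 0.0216, 0.1511]
eef_rot: [0.0, 0.995, 0.1, -0.002]
wrist_force: [-5.0, -1.0, 3.6]
opening: 0.233
```

```bash
cat >> h.py <<'E'
def top(f):
    P=cloud(f).reshape(-1,3); Q=P-rk(0,0,0); Q=np.c_[Q@EX,Q@EY,Q[:,2]]*1000
    m=(abs(Q[:,1])<26)&(Q[:,0]>-75)&(Q[:,0]<75)&(Q[:,2]>195)&(Q[:,2]<228)
    Q=Q[m]; A_=np.c_[Q[:,:2],np.ones(len(Q))]
    for t in (6,3,3,3):
        c=np.linalg.lstsq(A_,Q[:,2],rcond=None)[0]; r=Q[:,2]-A_@c; k=abs(r)<t; Q=Q[k];A_=A_[k]
    print(f,len(Q),'pitch,roll deg',np.degrees(c[:2]).round(2),'z0',c[2].round(1),'x',np.percentile(Q[:,0],[.5,99.5]).round(1),'y',np.percentile(Q[:,1],[.5,99.5]).round(1))
E
python3 - <<'E'
from h import *
mv(rk(-.061,.0,.151),101.4); snap('wrist','w8'); top('w7'); top('w8')
E
```

```text
t 18.27 tcp [0.61   0.0216 0.1511] head -78.6 q6 79.5 F [-5.  -1.   3.6] op 0.233
tx ty tz [28.3 -0.3  0. ] roll 0.0
w7 32396 pitch,roll deg [-7.54 -0.08] z0 210.7 x [-68.2  17.8] y [-25.7  25.7]
w8 48704 pitch,roll deg [-7.27 -0.08] z0 210.9 x [-71.6  12.5] y [-25.7  25.7]
```

Call:
apply_moves:
  series:
    - {"tx": 2,"ty": 0,"tz": 0,"roll": 0,"grip": 20}
    - {"tx": 4,"ty": 0,"tz": 0,"roll": 0,"grip": 20}
    - {"tx": 4,"ty": 0,"tz": 0,"roll": 0,"grip": 20}

```text
time: 18.7
tool_pos: [0.6145, 0.0225, 0.1507]
eef_rot: [-0.0, 0.995, 0.1, -0.002]
wrist_force: [-4.6, -0.2, 0.5]
opening: 0.234
```

Run:
```python
from h import *
mv(rk(-.061,.0,.151),101.4); snap('wrist','w9'); top('w9')
```

```text
t 18.7 tcp [0.6145 0.0225 0.1507] head -78.6 q6 79.6 F [-4.6 -0.2  0.5] op 0.234
tx ty tz [23.7 -0.2 -0.4] roll 0.0
w9 49319 pitch,roll deg [-6.96 -0.07] z0 211.4 x [-67.2  17. ] y [-25.7  25.7]
```

Call:
apply_moves:
  series:
    - {"tx": 2,"ty": 0,"tz": 0,"roll": 0,"grip": 20}
    - {"tx": 4,"ty": 0,"tz": 0,"roll": 0,"grip": 20}
    - {"tx": 6,"ty": 0,"tz": 0,"roll": 0,"grip": 20}
    - {"tx": 8,"ty": 0,"tz": 1,"roll": 0,"grip": 20}
    - {"tx": 10,"ty": 0,"tz": 1,"roll": 0,"grip": 20}
    - {"tx": 12,"ty": 0,"tz": 1,"roll": 0,"grip": 20}
    - {"tx": 14,"ty": 0,"tz": 1,"roll": 0,"grip": 20}
    - {"tx": 16,"ty": 0,"tz": 1,"roll": 0,"grip": 20}
    - {"tx": 16,"ty": 0,"tz": 1,"roll": 0,"grip": 20}

```text
time: 19.88
tool_pos: [0.6319, 0.026, 0.1503]
eef_rot: [-0.0, 0.995, 0.1, 0.0]
wrist_force: [-4.4, 0.3, -0.3]
opening: 0.229
```

Run:
```python
from h import *
mv(rk(-.061,.0,.151),101.4); snap('wrist','w10'); top('w10'); snap('side','g')
im=cv2.imread('pics/g.png'); b=cv2.imread('pics/w10.png'); cv2.imwrite('pics/g2.png',np.vstack([cv2.resize(im[110:230,330:450],(500,500))[:350].copy(),cv2.resize(b,(500,312))[:250]]))
Q=cloud('g').reshape(-1,3)-rk(0,0,0); Q=np.c_[Q@EX,Q@EY,Q[:,2]]*1000
for z in range(220,350,15):
    m=(abs(Q[:,2]-z)<8)&(abs(Q[:,1])<60)&(Q[:,0]<0)&(Q[:,0]>-140); k=Q[m]
    if m.sum()>3: print(z,m.sum(),np.percentile(k[:,0],[1,99]).round(),np.percentile(k[:,1],[1,99]).round())
a=cloud('a').reshape(-1,3)-rk(0,0,0); a=np.c_[a@EX,a@EY,a[:,2]]*1000
k=a[(abs(a[:,2]-316)<6)&(abs(a[:,1])<50)&(abs(a[:,0])<60)]; print('shelf edge',np.percentile(k[:,0],[0,.5]))
```

```text
t 19.88 tcp [0.6319 0.026  0.1503] head -78.6 q6 79.9 F [-4.4  0.3 -0.3] op 0.229
tx ty tz [ 6.  -0.3 -0.7] roll 0.0
w10 49147 pitch,roll deg [-6.65 -0.06] z0 213.4 x [-49.7  34.4] y [-25.7  25.7]
220 209 [-84.  -0.] [-55.  51.]
235 78 [-84. -56.] [-59.  56.]
250 101 [-86. -48.] [-60.  19.]
265 73 [-86. -55.] [-51.  14.]
280 69 [-104.  -40.] [-41.  -1.]
295 129 [-104.  -36.] [-40.   1.]
310 227 [-105.   -1.] [-58.  27.]
325 262 [-104.   -1.] [-55.  38.]
340 107 [-103.  -37.] [-38.  12.]
shelf edge [-19.11934696 -18.60806982]
```

View pics/g2.png

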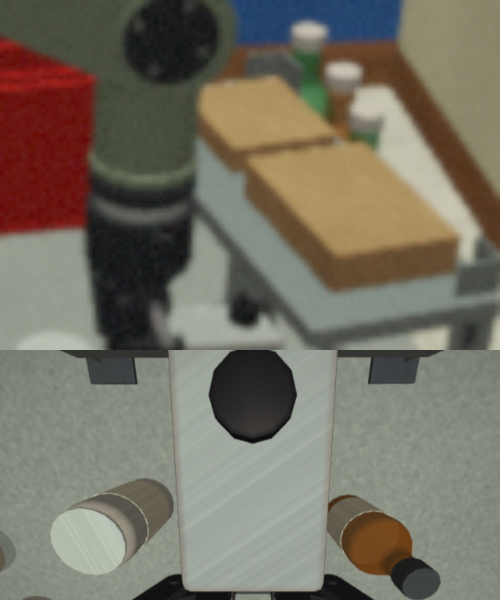

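The tin slid 17 mm with its pitch easing (6.65°), and nothing was disturbed. The wrist is now only about 10 mm from the shelf edge, not enough for the rest of the push. I'll back off, turn 90°, and push with the back of the opened front finger, which keeps the wrist well clear.

Call:
apply_moves:
  series:
    - {"tx": -20,"ty": 0,"tz": 0,"roll": 0,"grip": 20}
    - {"tx": -50,"ty": 0,"tz": 0,"roll": -10,"grip": 20}
    - {"tx": -88,"ty": 0,"tz": 0,"roll": -20,"grip": 40}
    - {"tx": -93,"ty": 0,"tz": 0,"roll": -30,"grip": 60}
    - {"tx": -93,"ty": 0,"tz": 0,"roll": -40,"grip": 85}
    - {"tx": -93,"ty": 0,"tz": 0,"roll": -50,"grip": 85}
    - {"tx": -93,"ty": 0,"tz": 0,"roll": -60,"grip": 85}
    - {"tx": -93,"ty": 0,"tz": 0,"roll": -70,"grip": 85}
    - {"tx": -93,"ty": 0,"tz": 0,"roll": -80,"grip": 85}
    - {"tx": -93,"ty": 0,"tz": 0,"roll": -90,"grip": 85}

```text
time: 21.22
tool_pos: [0.5427, 0.0077, 0.1513]
eef_rot: [0.002, 0.631, 0.776, 0.002]
wrist_force: [-0.0, -0.1, 0.7]
opening: 0.994
```

Call:
apply_moves:
  series:
    - {"tx": 0,"ty": 0,"tz": 0,"roll": 0,"grip": 85}
    - {"tx": 0,"ty": 0,"tz": 0,"roll": 0,"grip": 85}

```text
time: 21.48
tool_pos: [0.5413, 0.0075, 0.1507]
eef_rot: [0.001, 0.634, 0.773, 0.001]
wrist_force: [-0.2, -0.2, 0.2]
opening: 0.995
```

Run:
```python
from h import *
mv(rk(-.15,.0,.086),11.4); snap('wrist','w11'); snap('side','i')
Q=cloud('i').reshape(-1,3)-rk(0,0,0); Q=np.c_[Q@EX,Q@EY,Q[:,2]]*1000
s=(manip.sense()['tool_pos']-rk(0,0,0)); xt=s@EX*1000; zt=s[2]*1000; print('xt',xt,zt)
for z in range(0,150,10):
    m=(abs(Q[:,2]-zt-z-5)<5)&(abs(Q[:,1])<45)&(abs(Q[:,0]-xt)<85); k=Q[m]
    if m.sum()>3: print(z,m.sum(),(np.percentile(k[:,0],[1,99])-xt).round())
a=(Q[:,0]>-60)&(Q[:,0]<60)&(abs(Q[:,1])<24)&(Q[:,2]>195)&(Q[:,2]<226)
print('tin top',a.sum()); top('i')
m=(abs(Q[:,1])<60)&(Q[:,0]>-110)&(Q[:,0]<-30)&(Q[:,2]>115)&(Q[:,2]<205); k=Q[m]
for z in range(120,205,15):
    kk=k[abs(k[:,2]-z)<7]; kk=kk[kk[:,1]<-20]; 
    if len(kk): print('face',z,len(kk),np.percentile(kk[:,0],[2,98]).round(1))
```

```text
t 21.48 tcp [0.5413 0.0075 0.1507] head 11.3 q6 -11.7 F [-0.2 -0.2  0.2] op 0.995
tx ty tz [ 0.5  9.2 64.8] roll -0.1
xt -159.84888611207577 150.5183107171134
10 9 [-48.  48.]
20 29 [-54.  54.]
30 32 [-55.  55.]
40 33 [-55.  54.]
50 35 [-64.  68.]
60 91 [-73.  74.]
70 106 [-72.  73.]
80 122 [-71.  72.]
90 92 [-71.  68.]
100 151 [-69.  68.]
110 164 [-68.  67.]
120 29 [-64.  64.]
130 68 [-38.  26.]
140 79 [-37.  31.]
tin top 310
i 165 pitch,roll deg [-2.    4.69] z0 215.4 x [-51.5  34.1] y [-25.6  24.4]
face 120 31 [-60.  -30.6]
face 135 40 [-60. -32.]
face 150 32 [-56.4 -31.1]
face 165 38 [-58.4 -30.2]
face 180 32 [-54.6 -31.8]
face 195 34 [-54.7 -30.5]
```

Call:
apply_moves:
  series:
    - {"tx": 0,"ty": 0,"tz": 30,"roll": 0,"grip": 85}
    - {"tx": 0,"ty": 0,"tz": 55,"roll": 0,"grip": 85}
    - {"tx": 0,"ty": 0,"tz": 64,"roll": 0,"grip": 85}
    - {"tx": 0,"ty": 8,"tz": 64,"roll": 0,"grip": 85}
    - {"tx": 0,"ty": 16,"tz": 64,"roll": 0,"grip": 85}
    - {"tx": 0,"ty": 20,"tz": 64,"roll": 0,"grip": 85}
    - {"tx": 0,"ty": 23,"tz": 64,"roll": 0,"grip": 85}
    - {"tx": 0,"ty": 25,"tz": 64,"roll": 0,"grip": 85}
    - {"tx": 0,"ty": 27,"tz": 64,"roll": 0,"grip": 85}
    - {"tx": 0,"ty": 27,"tz": 64,"roll": 0,"grip": 85}

```text
time: 22.82
tool_pos: [0.5669, 0.0128, 0.0863]
eef_rot: [0.0, 0.633, 0.774, 0.0]
wrist_force: [0.5, -0.6, 0.2]
opening: 0.993
```

```bash
cat >> h.py <<'E'
def face(f):
    Q=cloud(f).reshape(-1,3)-rk(0,0,0); Q=np.c_[Q@EX,Q@EY,Q[:,2]]*1000
    k=Q[(Q[:,1]<-18)&(Q[:,1]>-40)&(Q[:,0]>-100)&(Q[:,0]<70)]
    for z in (125,140,155,170,185,200):
        kk=k[abs(k[:,2]-z)<7]
        if len(kk): print('z',z,len(kk),'x',np.percentile(kk[:,0],[2,98]).round(1))
E
python3 - <<'E'
from h import *
mv(rk(-.123,.0,.086),11.4); snap('side','j'); face('i'); print(); face('j')
E
```

```text
t 22.82 tcp [0.5669 0.0128 0.0863] head 11.4 q6 -11.3 F [ 0.5 -0.6  0.2] op 0.993
tx ty tz [ 0.3 10.3  0.3] roll 0.0
z 125 104 x [-59.2  28.4]
z 140 113 x [-57.5  28.6]
z 155 106 x [-57.8  31.6]
z 170 109 x [-55.7  33.2]
z 185 115 x [-54.5  32.7]
z 200 107 x [-52.4  34.1]

z 125 109 x [-59.6  26.9]
z 140 102 x [-59.3  26.9]
z 155 109 x [-57.5  30.2]
z 170 104 x [-56.1  33.2]
z 185 118 x [-55.9  32. ]
z 200 104 x [-51.6  32.2]
```

Call:
apply_moves:
  series:
    - {"tx": 0,"ty": 2,"tz": 0,"roll": 0,"grip": 85}
    - {"tx": 0,"ty": 4,"tz": 0,"roll": 0,"grip": 85}
    - {"tx": 0,"ty": 6,"tz": 0,"roll": 0,"grip": 85}
    - {"tx": 0,"ty": 8,"tz": 0,"roll": 0,"grip": 85}
    - {"tx": 0,"ty": 8,"tz": 0,"roll": 0,"grip": 85}

```text
time: 23.5
tool_pos: [0.573, 0.0142, 0.0856]
eef_rot: [-0.001, 0.633, 0.774, -0.001]
wrist_force: [-4.5, -0.2, -1.5]
opening: 0.994
```

Run:
```python
from h import *
mv(rk(-.120,.0,.086),11.4); snap('side','k'); face('k')
```

```text
t 23.5 tcp [0.573  0.0142 0.0856] head 11.4 q6 -11.2 F [-4.5 -0.2 -1.5] op 0.994
tx ty tz [ 0.2  7.  -0.4] roll 0.0
z 125 105 x [-53.5  33.3]
z 140 112 x [-53.3  34.5]
z 155 102 x [-52.3  37.4]
z 170 112 x [-79.5  35.5]
z 185 108 x [-49.2  36.1]
z 200 104 x [-46.7  38.4]
```

Call:
apply_moves:
  series:
    - {"tx": 0,"ty": 2,"tz": 0,"roll": 0,"grip": 85}
    - {"tx": 0,"ty": 4,"tz": 0,"roll": 0,"grip": 85}
    - {"tx": 0,"ty": 6,"tz": 0,"roll": 0,"grip": 85}
    - {"tx": 0,"ty": 6,"tz": 0,"roll": 0,"grip": 85}

```text
time: 24.05
tool_pos: [0.581, 0.0156, 0.0863]
eef_rot: [0.0, 0.633, 0.774, 0.0]
wrist_force: [-2.7, 0.1, -0.9]
opening: 0.998
```

Run:
```python
from h import *
mv(rk(-.120,.0,.086),11.4); snap('side','l'); face('l')
```

```text
t 24.05 tcp [0.581  0.0156 0.0863] head 11.4 q6 -11.0 F [-2.7  0.1 -0.9] op 0.998
tx ty tz [ 0.4 -1.1  0.3] roll 0.0
z 125 106 x [-46.6  38.8]
z 140 101 x [-46.3  41.7]
z 155 112 x [-44.8  43.3]
z 170 112 x [-72.8  45.4]
z 185 117 x [-77.8  45.3]
z 200 113 x [-38.9  47.9]
```

Call:
apply_moves:
  series:
    - {"tx": 0,"ty": -2,"tz": 0,"roll": 0,"grip": 85}
    - {"tx": 0,"ty": -4,"tz": 0,"roll": 0,"grip": 85}
    - {"tx": 0,"ty": -8,"tz": 0,"roll": 0,"grip": 85}
    - {"tx": 0,"ty": -8,"tz": 0,"roll": 0,"grip": 85}

```text
time: 24.6
tool_pos: [0.5736, 0.014, 0.087]
eef_rot: [0.001, 0.633, 0.774, 0.001]
wrist_force: [-0.5, -0.4, 0.1]
opening: 0.993
```

Run:
```python
from h import *
mv(rk(-.120,.0,.086),11.4); snap('side','m'); face('m'); top('m')
im=cv2.imread('pics/m.png'); cv2.imwrite('pics/m2.png',cv2.resize(im[150:280,320:450],(600,600),interpolation=cv2.INTER_CUBIC))
```

```text
t 24.6 tcp [0.5736 0.014  0.087 ] head 11.4 q6 -11.2 F [-0.5 -0.4  0.1] op 0.993
tx ty tz [0.5 6.5 1. ] roll 0.0
z 125 93 x [-47.   36.6]
z 140 108 x [-48.4  38.3]
z 155 101 x [-48.4  37.4]
z 170 118 x [-78.8  38.7]
z 185 109 x [-49.6  35.9]
z 200 116 x [-49.3  38.7]
m 206 pitch,roll deg [4.62 3.91] z0 212.4 x [-72.3  37.5] y [-25.9  25. ]
```

View pics/m2.png

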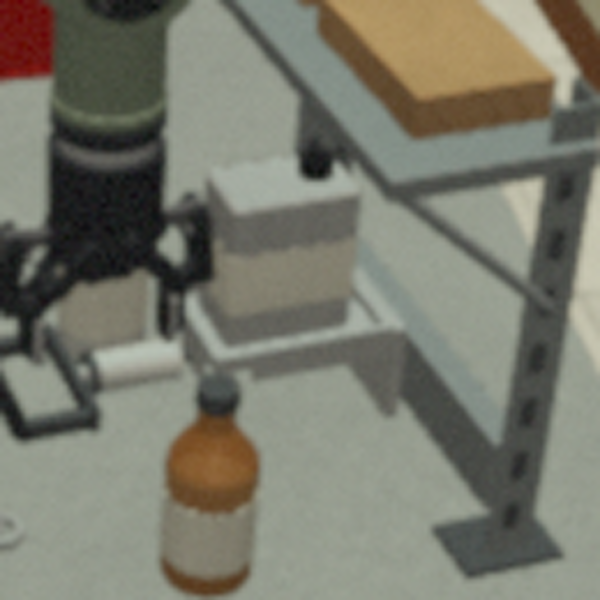

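The tin has dropped flat between the rims; its front face is vertical at x ≈ -48 mm. I'll retreat and verify.

Call:
apply_moves:
  series:
    - {"tx": 0,"ty": -10,"tz": -5,"roll": 0,"grip": 85}
    - {"tx": 0,"ty": -30,"tz": -20,"roll": 0,"grip": 85}
    - {"tx": 0,"ty": -50,"tz": -50,"roll": 0,"grip": 85}
    - {"tx": 0,"ty": -80,"tz": -90,"roll": 0,"grip": 85}
    - {"tx": 0,"ty": -110,"tz": -120,"roll": 0,"grip": 85}
    - {"tx": 0,"ty": -110,"tz": -120,"roll": 0,"grip": 85}
    - {"tx": 0,"ty": -110,"tz": -120,"roll": 0,"grip": 85}

```text
time: 25.52
tool_pos: [0.4649, -0.0078, 0.2061]
eef_rot: [0.0, 0.633, 0.774, 0.0]
wrist_force: [-0.3, 0.7, -0.5]
opening: 0.995
```

Run:
```python
from h import *
mv(rk(-.3,.0,.2),11.4); snap('side','n'); snap('scene','o'); snap('wrist','w12'); face('n'); top('n'); top('o')
for f in 'ao':
    Q=cloud(f)[195:238,295:326].reshape(-1,3); Q=Q[(Q[:,2]>.06)&(Q[:,2]<.1)]; print('handle',np.percentile((Q-rk(0,0,0))@EX,[1,99]))
    Q=cloud(f)[202:240,340:370].reshape(-1,3); Q=Q[(Q[:,2]>.09)&(Q[:,2]<.125)]; print('tray',np.percentile((Q-rk(0,0,0))@EX,[0,1,99]))
a=cv2.imread('pics/w12.png');b=cv2.imread('pics/o.png')
cv2.imwrite('pics/z.png',np.hstack([cv2.resize(a,(400,250)),cv2.resize(b,(400,250))]))
Q=cloud('n').reshape(-1,3)-rk(0,0,0); Q=np.c_[Q@EX,Q@EY,Q[:,2]]*1000
k=Q[(Q[:,2]>206)&(Q[:,2]<215)&(abs(Q[:,0])<60)&(abs(Q[:,1])<60)]; print('top y',np.percentile(k[:,1],[1,99]),'x',np.percentile(k[:,0],[1,99]),'z',np.median(k[:,2]))
```

```text
t 25.52 tcp [ 0.4649 -0.0078  0.2061] head 11.4 q6 -13.8 F [-0.3  0.7 -0.5] op 0.995
tx ty tz [  0.4 -62.7   6.1] roll 0.0
z 125 100 x [-48.3  37.9]
z 140 99 x [-47.8  36.8]
z 155 105 x [-48.1  36.4]
z 170 110 x [-48.7  39.1]
z 185 111 x [-49.2  35.9]
z 200 107 x [-48.5  39.7]
n 193 pitch,roll deg [1.92 3.53] z0 212.4 x [-48.3  39.4] y [-25.7  23.1]
o 172 pitch,roll deg [ 0.78 -1.1 ] z0 210.3 x [-45.9 -10.5] y [-25.5  25.2]
handle [-0.19981653 -0.12805859]
tray [-0.08251653 -0.07951526 -0.00119015]
handle [-0.19982803 -0.12791793]
tray [-0.08303688 -0.08095529 -0.00183039]
top y [-30.78605074  26.48870824] x [-48.52144961  39.85194866] z 211.6536802578609
```

Run:
```python
from h import *
R=dict(can=(335,365,165,200,.09,.135),flask=(315,345,243,275,.09,.17),carton=(235,270,308,340,.08,.12),wrench=(260,302,200,240,.004,.03),mug=(285,320,105,140,.08,.1),jar=(330,355,100,132,.08,.12))
for n,(a,b,c,d,e,f) in R.items():
    m=[]
    for k in 'ao':
        Q=cloud(k)[c:d,a:b].reshape(-1,3); Q=Q[(Q[:,2]>e)&(Q[:,2]<f)]; m.append(np.nanmedian(Q,0))
    print(n,((m[1]-m[0])*1000).round(1))
print(manip.close_job())
```

```text
can [ 0.2  0.2 -0.3]
flask [-0.  -0.5 -1.4]
carton [-0.2 -0.2 -0.4]
wrench [-0.2 -2.4 -0.4]
mug [ 4.1 20.8  0.9]
jar [ 0.4 -0.3 -0.1]
the job is handed in; nothing more can be done
None
```

The bracket held its pull test, and the oil tin now stands flat in the tray, released. I handed the job in at about 25.6 s; it reported no verdict.

- **Pull test:** I gripped the gauge's handle and drew it out about 40 mm. The wrist force along the pull read 15–16 N, and I held it for more than a second with the dark ring just out of the barrel. I eased it back in small steps and let go only once it was home.
- **Placing the tin:** The hand could not go far enough under the shelf. I set the tin down with its front on the tray's front rim, so it leaned about 7°. I then pushed it slowly inward until it dropped flat. The first push stopped short because the wrist came close to the shelf, so I finished with the back of an opened finger.
- **Last checks on the tin and gauge:**
  - The tin's centre is about 4 mm in front of the tray's middle and within about 2 mm sideways. Its front face is vertical, and its top is about 210 mm above the bench, so it stands on the floor.
  - The handle is home and the tray has not moved, to within about 1.5 mm.
  - The arm is clear, with no force on the wrist beyond noise.
- **Checks that disagreed:**
  - **Mug:** can, flask, carton, wrench and jar moved at most 2.4 mm, but the mug's depth points shifted 21 mm. The arm passed near it only once, well above it. I think this comes from few points on its thin rim or from the arm hiding part of it, but I did not confirm that.
  - **Tilt fits:** fits to the few depth points on the tin's top gave 1–4° of tilt. I trusted the front-face measurement instead.
  - **Final picture:** I had used all 12 views, so the last picture could not be looked at.

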